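# Shim a rocking tool box

## Task

The low wooden tool box rocks, because the foot at its near left corner is too short. First press down on the lid at that corner with the fingertips and feel it dip, then push the long wooden wedge by its thick end, flat along the bench, under that foot just until it is snug and the box no longer rocks but still stands level, and press the same corner again, firmly, to check that it does not give. Only touch and push: do not lift or carry the box or the wedge, leave the other things alone, and finish clear of everything.

Things in the scene. Friction and masses are not known exactly. Their poses are not given: they have to be found in the camera images.
- tool_box: closed wooden tool box, dark lid, brass corner plates, 146 x 206 mm (x, y), lid top 72 mm above the bench, about 1.8 kg, loose. Origin: centre of the underside at bench height; x from its near face (x = -70 mm, lid edge -73 mm, with catch plate) to the far face, y to its left. Stands on four domed feet at x = +-50, y = +-80 mm; the one at (-50, +80), near left, is 4 to 7.5 mm too short (varies)
- press_point (a point): point on top of the lid straight above the short foot, the place to press. The box rests level on the other three feet; a press here tips it down onto the short foot (from 3 N; 8 to 12 N if the fingertips stick and do not follow the lid's small outward swing), and let go it tips back level. On a snug wedge 15 N sinks it less than 1 mm. The last press counts from 4 N held 0.2 s
- short_foot_center (a point): centre of the ball of 12 mm radius that forms the end of the short foot; 16 to 19.5 mm above the bench while the box stands level. Axes as the box's
- wedge: plain wooden wedge, 105 (x) x 44 (y) mm, on the bench before the short foot: 17 mm thick at the near end (x = -52.5 mm, dark round mark), evenly down to 2 mm at the tip (x = +52.5). Origin: centre of the underside, x to the tip. 0.08 kg; slides with under 1.5 N and does not slip back; once the foot bears on it the push rises past 4 N within a few mm, and far more pushing jacks the box up
- wedge_slope (a point): middle of the wedge's sloping top face, 9.5 mm above its underside; x points down the slope to the tip, y to the wedge's left, z square out of the slope. The wedge touches the foot when the centre of the foot's ball is 12 mm along this z; the foot should bear within 20 mm of the slope's middle line (y). A flat push on the thick end's face at up to 25 degrees aslant carries the wedge along without slipping
- tape_roll: roll of brown tape lying flat, 62 mm across, 24 mm high; leave it alone. Origin: centre of its underside
- pliers: pliers with red handles, 166 mm long; leave it alone. Origin: centre of its underside
- oak_offcut: oak moulding offcut, 120 x 30 x 19 mm; leave it alone. Origin: centre of its underside
- jar: small white jar with a black lid, 46 mm across, 56 mm high; leave it alone. Origin: centre of its underside
- card_core_1: open card tube standing on end, 140 mm across, 114 mm high; leave it alone. Origin: centre of its underside
There are look-alikes about, which are no part of the job. Leave any blue or purple look-alike of the wedge alone.

How it is judged:
By the outcome, as a careful person would: the job done as asked, in the order asked, and still so for the second after the job is handed in, with the robot touching nothing.
It also fails if it takes over 64 s, if anything falls off the work surface, if the arm or the gripper's body presses on something with over 40 N, if the wrist force passes 120 N, or if a joint passes its speed limit or range.

## Robot

A 7-joint arm with a two-finger parallel gripper is mounted at the origin on a cart in front of the work surface, level with it; the furniture and walls round the work are solid. World frame = base frame: x ahead of the robot, y to its left, z up, the work surface at z = 0. Lengths are in m, angles in rad, forces in N, time in s.
With the tool pointing down it reaches from about 0.35 to 0.9 m from the base axis. Payload 8.1 kg.
Tool frame: the origin (TCP) lies at the very end of the fingers, on their centre line; the grasp point (between the pads) lies 19 mm behind it (grip_point_offset is the distance from the TCP to the grasp point, in m); z points along the fingers, x is the direction in which the jaws open and shut, and the axes are right-handed (so a half turn about z gives the same grasp; the last joint's range is limited). The gripper opens to 92 mm and grips with 3 to 60 N. Pads are 19 mm wide; open, the fingers measure 130 mm over their backs; the gripper's body (75 mm by 190 mm) begins 47 mm behind the grasp point.
Start: joints at [-1.354, 0.434, 0.025, 1.573, -0.012, 1.134, -0.075], TCP at [0.197, 0.593, 0.227] pointing down, gripper open.
Joint ranges: [-2.62, 2.62], [-0.44, 2.09], [-1.27, 1.32], [0.08, 2.57], [-1.32, 4.46], [0.12, 2], [-2.74, 2.74]. Speed limits (rad/s): [2.22, 2.22, 3.01, 3.01, 3.14, 3.14, 3.14].

## Interface

Orientations are given as a rotation vector (axis times angle).
In Python, from cell import observe, get_image, camera_model, sign_off, grip_point_offset gives the robot as it stands.
- The arm moves only by the tool play_rows, never from a script. Its argument "rows" is a list of rows, each a list of 7 numbers: the shift along the tool's x, y, z as a fraction of full scale, then the turn, a rotation vector about the tool's x, y, z as a fraction of full scale, then the closure, from -1 (fully open) to 1 (shut). A call has 1 to 5 rows; each row shifts and turns the pose as measured when the row begins, along the tool's axes as they then stand; what a row does not reach is not made up. Full scale, the value 1, is 0.15 m for a shift and 0.5 rad for a turn. A row lasts 1/10 s, in which the tool goes at most 50 mm and 8.59 degrees, less where a joint would pass 70% of its speed; a pose out of reach is approached as far as the arm can. A call with a number of a shift or a turn outside -1 to 1 is refused whole. A call with a gripper value outside its range is refused whole. The fingers move at their own pace and stop on an object; "force" is the grip in N (left out, the last holds). Time passes only in rows, so rows that do not move let the fingers close. It gives the time, the measured TCP pose, the force and the opening at its end, in the units of the state.
- observe(): the state, without advancing time (a new reading comes with each control period).
- get_image(name): name is "side" or "top"; returns the picture (384x512x3 uint8, blue, green, red); there is no depth.
- camera_model(name): a dict with "K" (3x3 intrinsics, pixels), "dist" ([k1, k2, p1, p2, k3] as OpenCV has them; the pictures are not rectified), "R" (3x3) and "t" (3): a world point X has camera coordinates R X + t. Camera axes: x right, y down, z forward; pixel columns grow to the right and rows downward; lengths in m; the calibration is good to about 2 mm. A picture is of the moment at which its call begins. camera_model takes no time and is no camera call.
- sign_off(): hands the job in, once; it reports no verdict.
The state is a dict: "clock": time; "joints": joint angles; "dq": joint speeds; "joint_efforts": joint torques, N m; "position": TCP position; "ee_rot": TCP orientation; "force": force on the tool from outside, world axes, zero at the start; "ft_torque": the same for the moment, N m; "width": opening from 0.0 (shut) to 1.0 (fully open).
Only numpy, scipy, OpenCV 4.12 (cv2) and the standard library are available. Lean on these libraries where they do the work, as an engineer would, in place of code of your own. Each camera call takes 0.05 s, during which the arm holds its last target.

## Working session

There is one attempt and no reset: what is moved stays moved. The work goes in short steps, Python scripts to look and compute and a tool call to move; the robot and the scene stay as the last step left them, time stands still between calls to the robot, and variables do not carry over. Pictures are saved under pics/ and viewed, and the job is handed in when it is done.

Besides the shell and the picture viewer there is one more tool, called by a JSON object that holds its "api" and its "payload". play_rows: Moves the arm, as the interface text tells. Its arguments: {"type":"object","properties":{"rows":{"type":"array","items":{"type":"array","items":{"type":"number"}}},"force":{"type":"number"}},"required":["rows"]}

```bash
ls; mkdir -p pics
python3 - <<'E'
from cell import *
import cv2,numpy as np
for n in("top","side"):
    im=get_image(n); cv2.imwrite(f"pics/{n}0.png",im)
    m=camera_model(n); R=np.array(m["R"]);print(n,(-R.T@np.array(m["t"])).round(3),np.array(m["K"]).round(1).tolist(),m["dist"],R.round(3).tolist())
s=observe();print(s,grip_point_offset)
E
```

```text
pics
top [0.436 0.091 0.975] [[356.1, 0.0, 255.8], [0.0, 356.1, 190.6], [0.0, 0.0, 1.0]] [-0.10246908  0.          0.          0.          0.        ] [[-0.022, -1.0, -0.01], [-0.987, 0.024, -0.156], [0.157, 0.007, -0.988]]
side [0.587 1.025 0.705] [[349.0, 0.0, 252.9], [0.0, 349.0, 189.8], [0.0, 0.0, 1.0]] [-0.06674313  0.          0.          0.          0.        ] [[-1.0, 0.014, 0.008], [0.001, 0.547, -0.837], [-0.016, -0.837, -0.547]]
{'clock': 0.1, 'joints': array([-1.35358595,  0.43517105,  0.02498948,  1.57401185, -0.01160731,
        1.13398315, -0.07509672]), 'dq': array([ 5.93918387e-04, -2.69860085e-04, -7.11322270e-04, -2.50200954e-03,
        2.14510659e-04, -7.73340755e-05, -5.56764467e-05]), 'joint_efforts': array([ 3.02245797e-03, -6.69123316e+01,  9.88023095e-01, -3.15140462e+01,
       -6.05534529e-02,  3.73617955e-02,  1.69026657e-05]), 'position': array([0.19640458, 0.59285605, 0.22601038]), 'ee_rot': array([ 2.54612511e+00,  1.83873673e+00, -1.69062484e-03]), 'force': array([ 0.22410892, -0.43834442,  0.38601557]), 'ft_torque': array([0.00768928, 0.00022785, 0.00556784]), 'width': 1.0035029364599672} 0.0188
```

View pics/top0.png

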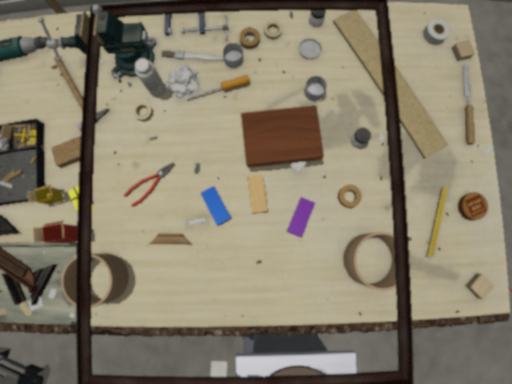

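View pics/side0.png

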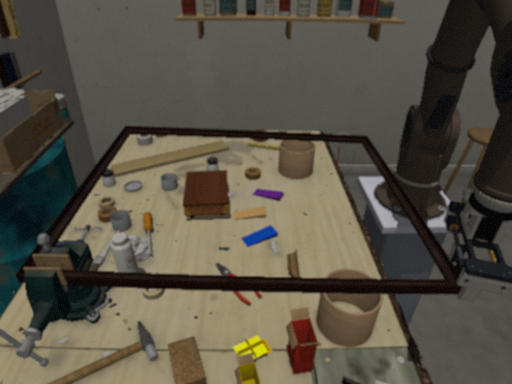

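```bash
cat > h.py <<'E'
from cell import *
import cv2,numpy as np
from scipy.spatial.transform import Rotation as Ro
M={n:camera_model(n) for n in("top","side")}
def ray(n,p):
    m=M[n];R=np.array(m["R"]);t=np.array(m["t"])
    u=cv2.undistortPoints(np.array([[p]],float),np.array(m["K"]),np.array(m["dist"]))[0,0]
    return -R.T@t,R.T@np.array([u[0],u[1],1])
def onz(n,p,z):
    c,d=ray(n,p);return c+d*(z-c[2])/d[2]
def tri(a,b):
    c,d=ray("top",a);e,f=ray("side",b)
    s=np.linalg.lstsq(np.c_[d,-f],e-c,rcond=None)[0]
    A=c+s[0]*d;B=e+s[1]*f
    return (A+B)/2,np.linalg.norm(A-B)
def proj(n,X):
    m=M[n];return cv2.projectPoints(np.array(X,float).reshape(-1,3),cv2.Rodrigues(np.array(m["R"]))[0],np.array(m["t"]),np.array(m["K"]),np.array(m["dist"]))[0].reshape(-1,2)
E
python3 - <<'E'
from h import *
for a,b in [((85,10),(30,278)),((383,5),(130,128)),((403,380),(365,137)),((85,382),(455,290))]: print(tri(a,b))
for n,box in (("top",(130,80,380,270)),("side",(160,150,310,300))):
    im=cv2.imread(f"pics/{n}0.png");x0,y0,x1,y1=box
    c=cv2.resize(im[y0:y1,x0:x1],None,fx=3.2 if n=="top" else 4,fy=3.2 if n=="top" else 4,interpolation=cv2.INTER_CUBIC);cv2.imwrite(f"pics/{n}0c.png",c[:600,:800])
E
```

```text
(array([1.04580792, 0.53437961, 0.17360825]), np.float64(0.02137186529200425))
(array([ 1.04906176, -0.24930614,  0.16402667]), np.float64(0.0034993456143143893))
(array([ 0.1192163 , -0.23405481,  0.13253992]), np.float64(0.001102428163751252))
(array([0.11836974, 0.51878678, 0.10598924]), np.float64(0.00775550422968937))
```

View pics/top0c.png

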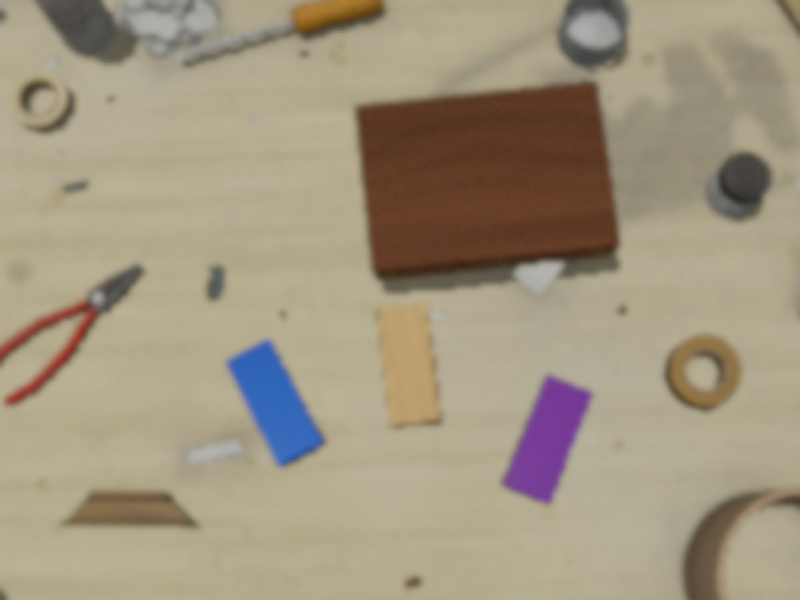

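View pics/side0c.png

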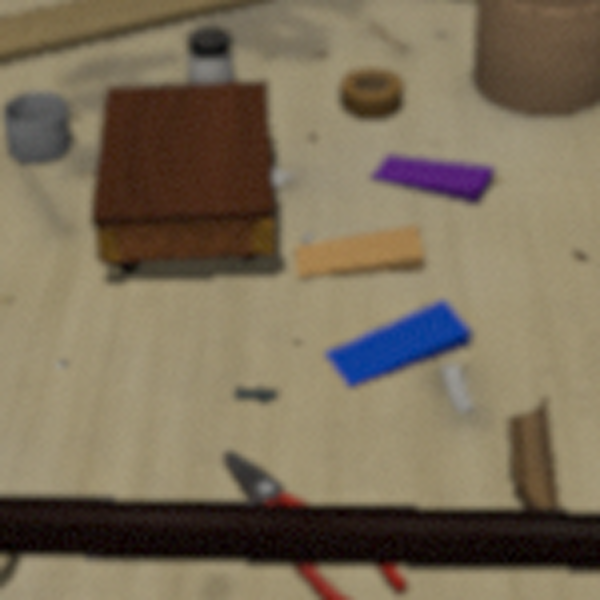

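Run:
```python
from h import *
# bar height: left bar
from scipy.optimize import brentq
for r,bt,bs in (("y left",(86,200),range(40,460,60)),):
    im=cv2.imread("pics/side0.png")
for z in np.arange(0,.4,.05):
    a=onz("top",(86,200),z);b=onz("side",(240,283),z);c=onz("top",(395,200),z);d=onz("side",(410,215),z);e=onz("top",(250,381),z);f=onz("side",(250,132),z)
    print(z.round(2),"left bar y",a[1].round(3),b[1].round(3)," near bar x",e[0].round(3),d[0].round(3)," right bar y",c[1].round(3),f[1].round(3))
im=cv2.imread("pics/top0.png")
hsv=cv2.cvtColor(im,cv2.COLOR_BGR2HSV)
print("wedge",hsv[195,258],"bench",hsv[195,280],hsv[240,250],"box",hsv[135,280])
side=cv2.imread("pics/side0.png");h2=cv2.cvtColor(side,cv2.COLOR_BGR2HSV);print(h2[213,250],h2[225,220])
for n,h,seed in(("top",hsv,(258,195)),("side",h2,(250,213))):
    s=h[...,1].astype(int);v=h[...,2]
    print(n); print(s[seed[1]-4:seed[1]+5:4,seed[0]-25:seed[0]+25:2])
```

```text
0.0 left bar y 0.581 0.394  near bar x 0.084 0.036  right bar y -0.291 -0.579
0.05 left bar y 0.556 0.439  near bar x 0.102 0.075  right bar y -0.272 -0.465
0.1 left bar y 0.53 0.483  near bar x 0.12 0.115  right bar y -0.252 -0.351
0.15 left bar y 0.505 0.528  near bar x 0.138 0.154  right bar y -0.233 -0.237
0.2 left bar y 0.48 0.573  near bar x 0.156 0.193  right bar y -0.213 -0.124
0.25 left bar y 0.455 0.618  near bar x 0.174 0.232  right bar y -0.193 -0.01
0.3 left bar y 0.43 0.662  near bar x 0.192 0.271  right bar y -0.174 0.104
0.35 left bar y 0.405 0.707  near bar x 0.21 0.31  right bar y -0.154 0.218
wedge [ 19 106 186] bench [ 23  46 182] [ 23  49 183] box [ 11 161  95]
[ 17 130 165] [ 21  75 154]
top
[[ 51  52  53  52  52  53  53  55  82 106 108 105 106 106 105 105  79  50
   47  47  47  45  45  47  45]
 [ 53  53  53  52  50  50  52  52  70 103 104 104 104 105 106 105  87  48
   45  44  45  45  45  45  46]
 [ 53  51  50  51  50  50  50  49  61 100 105 106 104 106 105 104  99  54
   45  46  45  45  46  46  46]]
side
[[189 187  81  67  65  52  39  65  73  82  97 103 115 123 125 131 134 131
  131 129  89  66  69  69  68]
 [145 142  67  65  89 131 134 132 133 132 130 132 129 128 131 137 132 131
  132 135 114  67  65  67  69]
 [ 69  71  68  67  86 129 136 133 134 136 130 126 122 119 107 108 100  93
   95  89  76  68  65  67  67]]
```

```bash
cat > meas.py <<'E'
from h import *
def wedge(im,seed):
    h=cv2.cvtColor(im,cv2.COLOR_BGR2HSV)
    big=cv2.resize(h[...,1],None,fx=4,fy=4,interpolation=cv2.INTER_LINEAR)
    hue=cv2.resize(h[...,0],None,fx=4,fy=4,interpolation=cv2.INTER_NEAREST)
    m=((big>78)&(hue>13)&(hue<25)).astype(np.uint8)
    m[:,:]=cv2.morphologyEx(m,cv2.MORPH_OPEN,np.ones((9,9)))
    n,l=cv2.connectedComponents(m)
    k=l[seed[1]*4,seed[0]*4]; mm=(l==k).astype(np.uint8)
    c=max(cv2.findContours(mm,0,1)[0],key=cv2.contourArea)
    return c[:,0]/4-0.375, cv2.boxPoints(cv2.minAreaRect(c))/4-0.375
E
python3 - <<'E'
from meas import *
c,b=wedge(cv2.imread("pics/top0.png"),(258,195))
print(b)
for p in b:
    print(p, onz("top",p,0.002).round(4),onz("top",p,0.017).round(4))
im=cv2.imread("pics/top0.png")
h=cv2.cvtColor(im,cv2.COLOR_BGR2HSV)
m=((h[...,0]<17)&(h[...,1]>110)&(h[...,2]<150)).astype(np.uint8);mb=cv2.resize(m*255,None,fx=4,fy=4)>127
n,l=cv2.connectedComponents(mb.astype(np.uint8));k=l[135*4,280*4]
cc=max(cv2.findContours((l==k).astype(np.uint8),0,1)[0],key=cv2.contourArea)
a=cv2.approxPolyDP(cc,12,True)[:,0]/4-.375
print("lid")
for p in a: print(p,onz("top",p,.072).round(4))
print(im[150:172,285].tolist())
print(im[148:172,255].tolist())
E
```

```text
[[246.84808 175.90962]
 [262.9096  173.90193]
 [267.59808 211.40962]
 [251.53656 213.41731]]
[246.84808 175.90962] [0.6325 0.1211 0.002 ] [0.6295 0.1207 0.017 ]
[262.9096  173.90193] [0.6371 0.0763 0.002 ] [0.634  0.0765 0.017 ]
[267.59808 211.40962] [0.532  0.0661 0.002 ] [0.5305 0.0664 0.017 ]
[251.53656 213.41731] [0.5275 0.1102 0.002 ] [0.5261 0.1099 0.017 ]
lid
[315.375 106.875] [ 0.8033 -0.0684  0.072 ]
[241.875 113.625] [0.7886 0.1292 0.072 ]
[247.625 165.125] [0.6469 0.1164 0.072 ]
[321.125 157.375] [ 0.6632 -0.076   0.072 ]
[[38, 58, 95], [37, 56, 93], [39, 59, 94], [35, 57, 93], [36, 55, 94], [38, 58, 95], [39, 59, 96], [36, 59, 97], [38, 60, 99], [37, 59, 95], [31, 50, 81], [30, 47, 67], [37, 49, 60], [51, 62, 69], [66, 79, 85], [73, 88, 92], [77, 91, 96], [78, 94, 100], [99, 119, 126], [127, 151, 158], [138, 163, 170], [143, 168, 176]]
[[38, 62, 102], [40, 62, 102], [39, 60, 99], [38, 60, 97], [35, 58, 96], [40, 62, 99], [40, 61, 99], [39, 60, 97], [38, 60, 97], [39, 61, 97], [39, 61, 97], [40, 61, 99], [38, 61, 98], [39, 61, 97], [35, 57, 91], [30, 49, 81], [27, 41, 66], [28, 43, 64], [42, 57, 72], [63, 79, 88], [72, 89, 95], [76, 93, 98], [82, 100, 105], [103, 125, 132]]
```

```bash
cat >> meas.py <<'E'
def edge(g,p,q,n,ln=7,k=15,lo=None):
    """subpixel edge line between p,q (px), n=outward normal guess; half-level crossing"""
    p,q=np.array(p,float),np.array(q,float);d=(q-p)/np.linalg.norm(q-p)
    nn=np.array([-d[1],d[0]]); nn*=np.sign(nn@np.array(n))
    t=np.arange(-ln,ln+.01,.25);pts=[]
    for f in np.linspace(.12,.88,k):
        c=p+f*(q-p);xy=(c+t[:,None]*nn).astype(np.float32)
        v=cv2.remap(g.astype(np.float32),xy[:,0][None],xy[:,1][None],cv2.INTER_LINEAR)[0]
        a=np.median(v[:10]);b=np.median(v[-10:]);mid=(a+b)/2
        i=np.where(np.diff(np.sign(v-mid)))[0]
        if len(i)==0: continue
        i=i[np.argmin(abs(t[i]))]
        pts.append(c+nn*(t[i]+.25*(mid-v[i])/(v[i+1]-v[i])))
    pts=np.array(pts,np.float32)
    l=cv2.fitLine(pts,cv2.DIST_HUBER,0,.01,.01).ravel()
    return l,pts
def isect(a,b):
    A=np.array([[a[0],-b[0]],[a[1],-b[1]]]);s=np.linalg.solve(A,[b[2]-a[2],b[3]-a[3]]);return np.array([a[2]+s[0]*a[0],a[3]+s[0]*a[1]])
E
python3 - <<'E'
from meas import *
im=cv2.imread("pics/top0.png");g=im[...,1].astype(float)
FR,FL,NL,NR=(315.4,106.9),(241.9,113.6),(247.6,164),(321,157)
far,_=edge(g,FL,FR,(0,-1));left,_=edge(g,FL,NL,(-1,0));right,_=edge(g,FR,NR,(1,0),ln=4)
near,_=edge(im[...,2],NL,NR,(0,1),ln=3)
near2,_=edge(im[...,2],NL,NR,(0,1),ln=2)
P={}
for k,a,b in(("FL",far,left),("FR",far,right),("NL",near,left),("NR",near,right)):
    p=isect(a,b);P[k]=onz("top",p,.072)[:2];print(k,p.round(2),P[k].round(4))
print("w",np.linalg.norm(P["FL"]-P["FR"]),np.linalg.norm(P["NL"]-P["NR"]),"d",np.linalg.norm(P["FL"]-P["NL"]),np.linalg.norm(P["FR"]-P["NR"]))
d=P["FL"]-P["FR"];yw=np.arctan2(-d[0],d[1]);e=P["NL"]-P["NR"];e=np.arctan2(-e[0],e[1]);f=P["FL"]-P["NL"];f=np.arctan2(f[1],f[0]);gq=P["FR"]-P["NR"];gq=np.arctan2(gq[1],gq[0]);print(np.degrees([yw,e,f,gq]))
print("center",np.mean(list(P.values()),0))
# wedge in top
R=im[...,0].astype(float)
w=[(246.8,175.9),(262.9,173.9),(267.6,211.4),(251.5,213.4)]
tip,_=edge(R,w[0],w[1],(0,-1),ln=4);rt,_=edge(R,w[1],w[2],(1,0),ln=4);nr,_=edge(R,w[2],w[3],(0,1),ln=4);lf,_=edge(R,w[3],w[0],(-1,0),ln=4)
a=onz("top",isect(tip,lf),.002);b=onz("top",isect(tip,rt),.002);c=onz("top",isect(nr,rt),.017);d=onz("top",isect(nr,lf),.017)
print(a,b,c,d);print([np.linalg.norm(x[:2]-y[:2]).round(4) for x,y in((a,b),(b,c),(c,d),(d,a))])
t=(a+b)/2;n=(c+d)/2;print("tip",t,"near",n,"yaw",np.degrees(np.arctan2(*(t-n)[1::-1])))
E
```

```text
FL [240.61 112.64] [0.7915 0.1326]
FR [316.01 104.93] [ 0.8088 -0.0705]
NL [245.8  163.93] [0.6502 0.1211]
NR [322.98 155.89] [ 0.6671 -0.0811]
w 0.20379800297858697 0.20285951287840678 d 0.1417619601071465 0.14209787465767254
[4.86253938 4.76951193 4.65171937 4.27368817]
center [0.72940432 0.02553978]
[0.63224799 0.12153872 0.002     ] [0.63489506 0.07524676 0.002     ] [0.52726856 0.06462936 0.017     ] [0.5255171  0.11036006 0.017     ]
[np.float64(0.0464), np.float64(0.1081), np.float64(0.0458), np.float64(0.1073)]
tip [0.63357153 0.09839274 0.002     ] near [0.52639283 0.08749471 0.017     ] yaw 5.8059316358318105
```

```bash
cat > go.py <<'E'
from h import *
import sys
# usage: go.py x y z jawyaw_deg  -> total shift in full-scale units (tool frame) and turn; tool straight down, tool x at yaw
s=observe();p=s["position"];R=Ro.from_rotvec(s["ee_rot"])
A=R.as_matrix();print("t",round(s["clock"],2),"p",p.round(4),"x-yaw",np.degrees(np.arctan2(A[1,0],A[0,0])).round(2),"zdown",A[:,2].round(3),"F",s["force"].round(2),"w",s["width"].round(3),"J",s["joints"].round(2))
if len(sys.argv)>1:
    x,y,z,w=map(float,sys.argv[1:5]);best=None
    for ww in(w,w+180):
        c=np.cos(np.radians(ww));sn=np.sin(np.radians(ww))
        T=np.array([[c,sn,0],[sn,-c,0],[0,0,-1]])
        r=(R.inv()*Ro.from_matrix(T)).as_rotvec()
        if best is None or np.linalg.norm(r)<np.linalg.norm(best):best=r
    print("shift mm",(A.T@(np.array([x,y,z])-p)*1000).round(2),"units",(A.T@(np.array([x,y,z])-p)/.15).round(4),"turn units",(best/.5).round(4))
E
python3 go.py 0.673 0.101 0.26 94.7
```

```text
Traceback (most recent call last):
  File "go.py", line 5, in <module>
    A=R.as_matrix();print("t",round(s["clock"],2),"p",p.round(4),"x-yaw",np.degrees(np.arctan2(A[1,0],A[0,0])).round(2),"zdown",A[:,2].round(3),"F",s["force"].round(2),"w",s["width"].round(3),"J",s["joints"].round(2))
                                                                                                                                                                            ^^^^^^^^^^^^^^^^
AttributeError: 'float' object has no attribute 'round'
```

```bash
sed -i 's/s\["width"\].round(3)/round(s["width"],3)/' go.py; python3 go.py 0.673 0.101 0.26 94.7
```

```text
t 0.1 p [0.1964 0.5929 0.226 ] x-yaw 71.67 zdown [-0.    -0.001 -1.   ] F [ 0.22 -0.44  0.39] w 1.004 J [-1.35  0.44  0.02  1.57 -0.01  1.13 -0.08]
shift mm [-317.08  607.09  -33.46] units [-2.1139  4.0473 -0.2231] turn units [-3.000e-04  2.900e-03 -8.038e-01]
```

{"api": "play_rows", "payload": {"rows": [[0,0,-0.25,0,0,0,1],[0,0,-0.1,0,0,0,1]], "force": 20}}

```text
clock: 0.3
position: [0.1959, 0.591, 0.2762]
ee_rot: [2.542, 1.836, -0.01]
force: [-0.5, 0.5, 1.4]
width: 0.874
```

{"api": "play_rows", "payload": {"rows": [[-0.1,0.2,-0.03,0,0,-0.06,1],[-0.15,0.29,0,0,0,-0.06,1],[-0.15,0.29,0,0,0,-0.06,1],[-0.15,0.29,0,0,0,-0.06,1],[-0.15,0.29,0,0,0,-0.06,1]]}}

```text
clock: 0.8
position: [0.3638, 0.4406, 0.2814]
ee_rot: [2.38, 2.051, -0.013]
force: [0.8, -0.3, -0.2]
width: 0.438
```

```bash
python3 go.py 0.673 0.101 0.26 94.7
```

```text
t 0.8 p [0.3638 0.4406 0.2814] x-yaw 81.51 zdown [-0.006 -0.005 -1.   ] F [ 0.77 -0.26 -0.16] w 0.438 J [-1.02  0.31  0.07  1.62 -0.02  1.22  0.47]
shift mm [-290.14  356.02   21.39] units [-1.9343  2.3735  0.1426] turn units [-0.0115  0.0112 -0.4603]
```

{"api": "play_rows", "payload": {"rows": [[-0.21,0.255,0,0,0,-0.05,1],[-0.21,0.255,0,0,0,-0.05,1],[-0.21,0.255,0,0,0,-0.05,1],[-0.21,0.255,0,0,0,-0.05,1],[-0.21,0.255,0,0,0,-0.05,1]]}}

```text
clock: 1.3
position: [0.5391, 0.2623, 0.2802]
ee_rot: [-2.24, -2.202, 0.016]
force: [0.2, 0.5, 0.7]
width: 0.023
```

```bash
python3 go.py 0.673 0.101 0.25 94.7
```

```text
t 1.3 p [0.5391 0.2623 0.2802] x-yaw 89.03 zdown [-0.008 -0.007 -1.   ] F [0.17 0.55 0.75] w 0.023 J [-0.65  0.36  0.15  1.56 -0.05  1.24  1.06]
shift mm [-158.82  136.86   30.22] units [-1.0588  0.9124  0.2014] turn units [-0.0156  0.0125 -0.1979]
```

{"api": "play_rows", "payload": {"rows": [[-0.25,0.21,0.04,0,0,-0.05,1],[-0.25,0.21,0.04,0,0,-0.05,1],[-0.25,0.21,0.04,0,0,-0.05,1],[-0.25,0.21,0.04,-0.01,0.01,-0.05,1],[-0.1,0.1,0.1,0,0,0,1]]}}

```text
clock: 1.8
position: [0.6884, 0.0929, 0.2407]
ee_rot: [2.125, 2.311, -0.005]
force: [-0.4, 0.2, 0.4]
width: 0.003
```

```bash
python3 go.py 0.673 0.101 0.1 94.7
```

```text
t 1.8 p [0.6884 0.0929 0.2407] x-yaw 94.8 zdown [-0.001 -0.003 -1.   ] F [-0.43  0.22  0.45] w 0.003 J [-0.33  0.54  0.19  1.37 -0.1   1.24  1.52]
shift mm [  9.78 -14.47 140.72] units [ 0.0652 -0.0965  0.9381] turn units [-0.0021  0.0064  0.0036]
```

{"api": "play_rows", "payload": {"rows": [[0.04,-0.05,0.25,0,0,0,1],[0.03,-0.05,0.3,0,0,0,1],[0,0,0.25,0,0,0,1],[0,0,0.08,0,0,0,1],[0,0,0,0,0,0,1]]}}

```text
clock: 2.3
position: [0.6736, 0.094, 0.1009]
ee_rot: [2.136, 2.301, -0.013]
force: [0.5, 0.2, -0.0]
width: 0.006
```

```bash
python3 go.py 0.673 0.101 0.08 94.7
python3 - <<'E'
from h import *
s=get_image("side");cv2.imwrite("pics/side1.png",cv2.resize(s[130:260,150:320],None,fx=4,fy=4,interpolation=cv2.INTER_CUBIC))
E
```

```text
t 2.3 p [0.6736 0.094  0.1009] x-yaw 94.27 zdown [-0.004 -0.007 -1.   ] F [ 0.46  0.17 -0.02] w 0.006 J [-0.32  0.64  0.16  1.56 -0.11  0.95  1.52]
shift mm [ 7.200e+00 -2.000e-02  2.085e+01] units [ 4.80e-02 -1.00e-04  1.39e-01] turn units [-0.0087  0.0141 -0.0149]
```

View pics/side1.png

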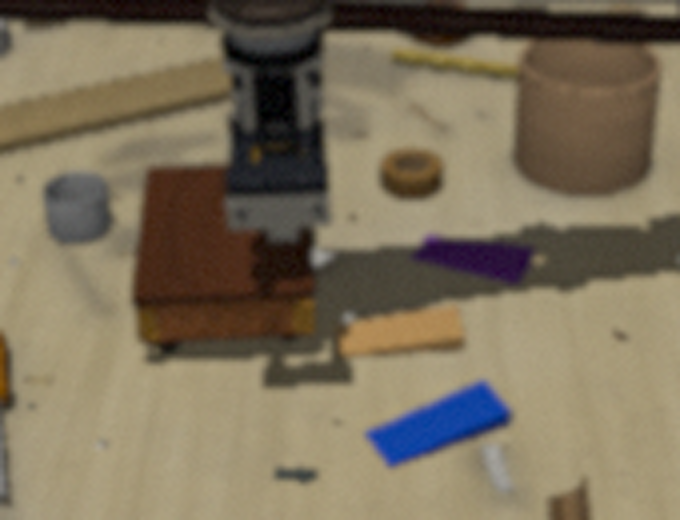

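The side view shows the closed fingertips (about px 280,270 in the crop) above the near-left part of the lid. Descending to the lid.

{"api": "play_rows", "payload": {"rows": [[0.03,0,0.06,-0.008,0.014,-0.01,1],[0.02,0,0.05,0,0,0,1],[0.01,0,0,0,0,0,1]]}}

```text
clock: 2.65
position: [0.6765, 0.1044, 0.0891]
ee_rot: [2.128, 2.306, 0.012]
force: [0.4, -0.0, -0.8]
width: 0.003
```

```bash
python3 go.py 0.673 0.101 0.073 94.7
```

```text
t 2.65 p [0.6765 0.1044 0.0891] x-yaw 94.6 zdown [ 0.008  0.003 -1.   ] F [ 0.39 -0.02 -0.77] w 0.003 J [-0.33  0.65  0.15  1.57 -0.12  0.92  1.52]
shift mm [-3.1  -3.92 16.05] units [-0.0207 -0.0261  0.107 ] turn units [ 0.0168 -0.0037 -0.0036]
```

{"api": "play_rows", "payload": {"rows": [[-0.02,-0.02,0.04,0.012,0,0,1],[0,0,0.03,0,0,0,1],[0,0,0.02,0,0,0,1]]}}

```text
clock: 2.95
position: [0.675, 0.1019, 0.0769]
ee_rot: [2.128, 2.308, 0.009]
force: [-0.2, -0.7, 0.3]
width: 0.004
```

```bash
python3 go.py 0.673 0.101 0.073 94.7
```

```text
t 2.95 p [0.675  0.1019 0.0769] x-yaw 94.65 zdown [ 0.005  0.003 -1.   ] F [-0.15 -0.68  0.26] w 0.004 J [-0.32  0.66  0.15  1.59 -0.12  0.89  1.53]
shift mm [-0.72 -2.11  3.87] units [-0.0048 -0.0141  0.0258] turn units [ 0.0114 -0.0052 -0.0017]
```

{"api": "play_rows", "payload": {"rows": [[0,-0.012,0.015,0.01,0,0,1],[0,0,0.012,0,0,0,1]]}}

```text
clock: 3.15
position: [0.673, 0.1014, 0.0723]
ee_rot: [-2.129, -2.308, -0.002]
force: [0.6, -0.3, 0.3]
width: 0.004
```

{"api": "play_rows", "payload": {"rows": [[0,0,0.012,0,0,0,1],[0,0,0.012,0,0,0,1]]}}

```text
clock: 3.35
position: [0.6714, 0.1024, 0.0692]
ee_rot: [-2.126, -2.306, -0.001]
force: [-6.6, 1.1, 9.0]
width: 0.007
```

{"api": "play_rows", "payload": {"rows": [[0.008,-0.015,0.012,0,0,0,1]]}}

```text
clock: 3.45
position: [0.6694, 0.1034, 0.0678]
ee_rot: [-2.126, -2.307, -0.001]
force: [1.2, -1.4, 2.0]
width: 0.008
```

{"api": "play_rows", "payload": {"rows": [[0.008,-0.015,0.012,0,0,0,1]]}}

```text
clock: 3.55
position: [0.6676, 0.1042, 0.0663]
ee_rot: [-2.127, -2.307, -0.003]
force: [1.2, -0.6, 1.8]
width: 0.005
```

{"api": "play_rows", "payload": {"rows": [[0.008,-0.015,0.012,0,0,0,1]]}}

```text
clock: 3.65
position: [0.667, 0.1047, 0.0655]
ee_rot: [-2.13, -2.309, -0.007]
force: [3.2, -3.3, 12.1]
width: 0.005
```

{"api": "play_rows", "payload": {"rows": [[0,0,0.01,0,0,0,1],[0,0,0.005,0,0,0,1]]}}

```text
clock: 3.85
position: [0.6675, 0.1045, 0.0658]
ee_rot: [2.13, 2.308, 0.009]
force: [-3.6, -1.5, 8.9]
width: 0.001
```

{"api": "play_rows", "payload": {"rows": [[-0.008,0.015,-0.012,0,0,0,1],[-0.01,0.02,-0.02,0,0,0,1],[-0.01,0.02,-0.02,0,0,0,1],[-0.005,0.01,-0.02,0,0,0,1]]}}

```text
clock: 4.25
position: [0.6754, 0.1007, 0.0767]
ee_rot: [-2.129, -2.308, -0.006]
force: [-0.3, 0.0, 0.3]
width: 0.004
```

{"api": "play_rows", "payload": {"rows": [[0,0,-0.25,0,0,0,1],[0,-0.2,-0.1,0,0,0,1],[0,-0.3,0,0,0,0,1],[0,-0.3,0,0,0,0,1],[0,-0.3,0,0,0,0,1]]}}

```text
clock: 4.75
position: [0.5115, 0.0871, 0.1293]
ee_rot: [2.13, 2.307, 0.01]
force: [-0.7, 0.7, 0.3]
width: 0.007
```

```bash
python3 go.py 0.490 0.084 0.06 95.8
python3 - <<'E'
from h import *
t=get_image("top");cv2.imwrite("pics/top2r.png",t);cv2.imwrite("pics/top2.png",cv2.resize(t[80:270,160:380],None,fx=3.2,fy=3.2,interpolation=cv2.INTER_CUBIC))
s=get_image("side");cv2.imwrite("pics/side2.png",cv2.resize(s[130:260,150:320],None,fx=4,fy=4,interpolation=cv2.INTER_CUBIC))
E
```

```text
t 4.75 p [0.5115 0.0871 0.1293] x-yaw 94.56 zdown [ 0.006  0.004 -1.   ] F [-0.66  0.73  0.26] w 0.007 J [-0.39  0.37  0.15  1.96 -0.08  0.81  1.46]
shift mm [ -1.64 -22.11  69.16] units [-0.0109 -0.1474  0.4611] turn units [ 0.0118 -0.0065 -0.0435]
```

View pics/top2.png

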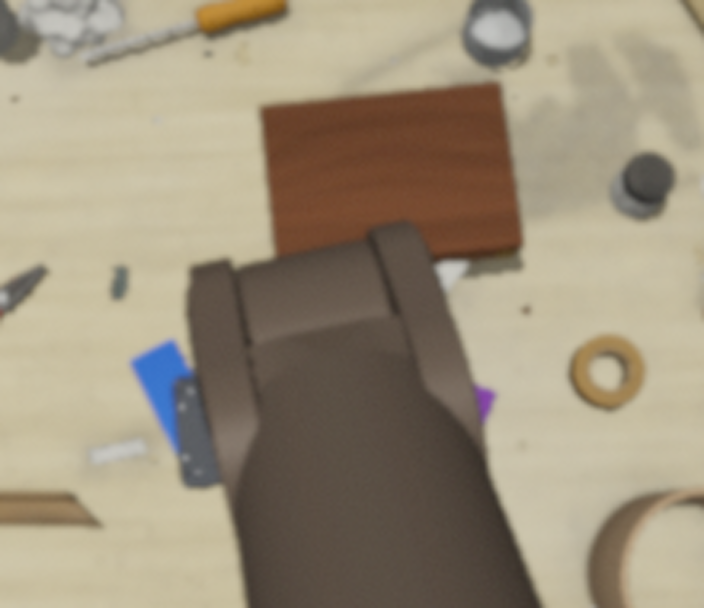

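View pics/side2.png

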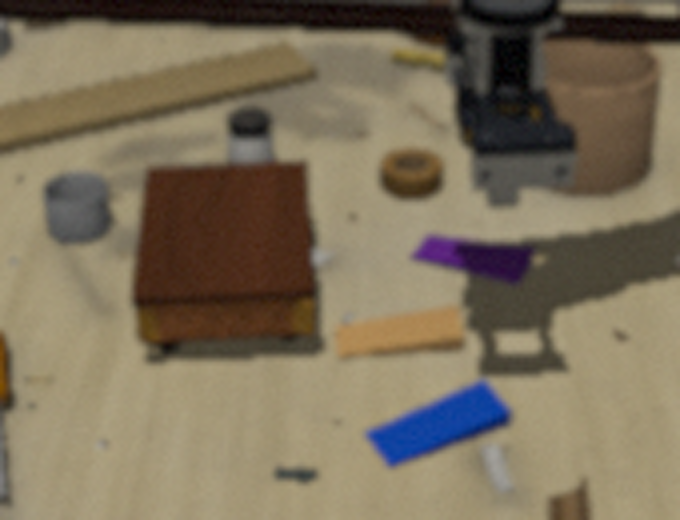

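The box and wedge are where they were: in the side crop the box spans columns 136 to 315, the wedge tip is at (340,345) and its thick end at (463,325). The fingers now hang behind the wedge's thick end.

{"api": "play_rows", "payload": {"rows": [[-0.005,-0.08,0.15,0.01,-0.005,-0.04,1],[-0.005,-0.08,0.2,0,0,0,1],[0,0,0.2,0,0,0,1],[0,0,0.1,0,0,0,1],[0,0,0,0,0,0,1]]}}

```text
clock: 5.35
position: [0.4819, 0.0835, 0.0295]
ee_rot: [-2.104, -2.329, 0.001]
force: [-0.4, 0.2, -0.2]
width: 0.008
```

```bash
python3 go.py 0.500 0.0845 0.009 95.8
```

```text
t 5.35 p [0.4819 0.0835 0.0295] x-yaw 95.83 zdown [-0.002  0.002 -1.   ] F [-0.42  0.23 -0.25] w 0.008 J [-0.37  0.49  0.12  2.11 -0.11  0.55  1.5 ]
shift mm [-0.88 18.16 20.44] units [-0.0058  0.1211  0.1363] turn units [-0.0043 -0.0037  0.0011]
```

{"api": "play_rows", "payload": {"rows": [[0,0,0.08,0,0,0,1],[0,0.03,0.05,0,0,0,1],[0,0.05,0.01,0,0,0,1],[0,0.03,0,0,0,0,1]]}}

```text
clock: 5.75
position: [0.5015, 0.0858, 0.0083]
ee_rot: [-2.105, -2.331, -0.003]
force: [0.2, -0.4, 0.2]
width: 0.005
```

```bash
python3 go.py 0.515 0.0865 0.009 95.8
```

```text
t 5.75 p [0.5015 0.0858 0.0083] x-yaw 95.83 zdown [ 0.     0.002 -1.   ] F [ 0.2  -0.39  0.2 ] w 0.005 J [-0.35  0.55  0.11  2.07 -0.12  0.52  1.51]
shift mm [-0.66 13.53 -0.66] units [-0.0044  0.0902 -0.0044] turn units [ 0.0011 -0.0046  0.0012]
```

{"api": "play_rows", "payload": {"rows": [[-0.002,0.04,-0.003,0,0,0,1],[-0.002,0.04,0,0,0,0,1],[0,0.05,0,0,0,0,1],[0,0.05,0,0,0,0,1],[0,0.05,0,0,0,0,1]]}}

```text
clock: 6.25
position: [0.5401, 0.0891, 0.0103]
ee_rot: [-2.106, -2.331, -0.006]
force: [-1.2, -0.3, 0.1]
width: 0.005
```

```bash
python3 go.py 0.565 0.0912 0.009 95.8
```

```text
t 6.25 p [0.5401 0.0891 0.0103] x-yaw 95.82 zdown [ 0.003  0.003 -1.   ] F [-1.23 -0.31  0.13] w 0.005 J [-0.34  0.59  0.11  1.98 -0.12  0.58  1.52]
shift mm [-0.46 25.    1.37] units [-0.0031  0.1666  0.0091] turn units [ 0.0057 -0.0053  0.0007]
```

{"api": "play_rows", "payload": {"rows": [[0,0.05,0.006,0.004,-0.004,0,1],[0,0.05,0,0,0,0,1],[-0.001,0.04,0,0,0,0,1]]}}

```text
clock: 6.55
position: [0.563, 0.0914, 0.0094]
ee_rot: [-2.106, -2.331, -0.001]
force: [-0.9, -0.6, -0.5]
width: 0.005
```

```bash
python3 go.py 0.580 0.093 0.009 95.8
```

```text
t 6.55 p [0.563  0.0914 0.0094] x-yaw 95.83 zdown [ 0.     0.001 -1.   ] F [-0.92 -0.61 -0.46] w 0.005 J [-0.34  0.61  0.11  1.92 -0.12  0.61  1.53]
shift mm [-0.09 17.08  0.38] units [-0.0006  0.1139  0.0025] turn units [ 0.001  -0.001   0.0009]
```

{"api": "play_rows", "payload": {"rows": [[0,0.03,0,0,0,0,1],[0,0.02,0,0,0,0,1]]}}

```text
clock: 6.75
position: [0.5714, 0.0922, 0.0092]
ee_rot: [-2.106, -2.331, -0.001]
force: [-1.7, 0.4, 0.7]
width: 0.001
```

{"api": "play_rows", "payload": {"rows": [[0,0.015,0,0,0,0,1]]}}

```text
clock: 6.85
position: [0.5737, 0.0924, 0.0092]
ee_rot: [-2.105, -2.331, -0.0]
force: [-1.8, -0.2, -0.0]
width: 0.004
```

{"api": "play_rows", "payload": {"rows": [[0,0.015,0,0,0,0,1]]}}

```text
clock: 6.95
position: [0.5759, 0.0926, 0.0091]
ee_rot: [-2.105, -2.331, -0.0]
force: [-0.9, -0.8, 0.4]
width: 0.006
```

{"api": "play_rows", "payload": {"rows": [[0,0.015,0,0,0,0,1]]}}

```text
clock: 7.05
position: [0.5782, 0.0929, 0.0091]
ee_rot: [-2.105, -2.331, 0.0]
force: [-0.3, 0.2, 0.5]
width: 0.006
```

{"api": "play_rows", "payload": {"rows": [[0,0.012,0,0,0,0,1]]}}

```text
clock: 7.15
position: [0.58, 0.093, 0.0091]
ee_rot: [-2.105, -2.331, 0.0]
force: [-0.5, -1.2, 0.1]
width: 0.006
```

{"api": "play_rows", "payload": {"rows": [[0,0.01,0,0,0,0,1]]}}

```text
clock: 7.25
position: [0.5816, 0.0932, 0.0091]
ee_rot: [-2.105, -2.331, 0.0]
force: [0.3, 0.0, 0.1]
width: 0.006
```

{"api": "play_rows", "payload": {"rows": [[0,0.01,0,0,0,0,1]]}}

```text
clock: 7.35
position: [0.5832, 0.0934, 0.0091]
ee_rot: [-2.105, -2.331, 0.0]
force: [-0.8, -0.4, 0.5]
width: 0.005
```

{"api": "play_rows", "payload": {"rows": [[0,0.01,0,0,0,0,1]]}}

```text
clock: 7.45
position: [0.5844, 0.0935, 0.0091]
ee_rot: [-2.105, -2.331, 0.001]
force: [-4.5, -0.5, 3.3]
width: 0.004
```

{"api": "play_rows", "payload": {"rows": [[0,0.006,0,0,0,0,1]]}}

```text
clock: 7.55
position: [0.5846, 0.0935, 0.009]
ee_rot: [-2.104, -2.33, 0.003]
force: [-3.9, 1.0, 4.1]
width: 0.004
```

```bash
python3 go.py
```

```text
t 7.55 p [0.5846 0.0935 0.009 ] x-yaw 95.83 zdown [-0.003  0.    -1.   ] F [-3.89  0.96  4.11] w 0.004 J [-0.33  0.64  0.12  1.86 -0.12  0.65  1.53]
```

{"api": "play_rows", "payload": {"rows": [[0,0.01,0,0,0,0,1]]}}

```text
clock: 7.65
position: [0.5851, 0.0936, 0.0088]
ee_rot: [-2.103, -2.329, 0.005]
force: [-4.7, 0.4, 4.3]
width: 0.004
```

{"api": "play_rows", "payload": {"rows": [[0,0.01,0,0,0,0,1]]}}

```text
clock: 7.75
position: [0.5855, 0.0936, 0.0087]
ee_rot: [-2.102, -2.328, 0.008]
force: [-6.3, -1.3, 5.0]
width: 0.003
```

Push force has risen to about 6 N, roughly 1 mm past first bearing, so the wedge is snug. Backing off straight along the push line.

{"api": "play_rows", "payload": {"rows": [[0,-0.03,0,0,0,0,1],[0,-0.1,0,0,0,0,1],[0,-0.15,0,0,0,0,1],[0,-0.15,-0.2,0,0,0,1],[0,-0.2,-0.3,0,0,0,1]]}}

```text
clock: 8.25
position: [0.4943, 0.084, 0.0787]
ee_rot: [-2.104, -2.329, 0.007]
force: [0.8, 0.6, 1.1]
width: 0.005
```

{"api": "play_rows", "payload": {"rows": [[0,0,-0.3,0,0,0,1],[0,0,-0.1,0,0,0,1]]}}

```text
clock: 8.45
position: [0.4921, 0.0837, 0.1428]
ee_rot: [-2.105, -2.33, 0.004]
force: [0.8, 0.7, -0.0]
width: 0.004
```

```bash
python3 go.py 0.673 0.101 0.12 94.7
python3 - <<'E'
from h import *
t=get_image("top");cv2.imwrite("pics/top3.png",cv2.resize(t[80:270,160:380],None,fx=3,fy=3,interpolation=cv2.INTER_CUBIC))
s=get_image("side");cv2.imwrite("pics/side3r.png",s);cv2.imwrite("pics/side3.png",cv2.resize(s[150:260,170:300],None,fx=5,fy=5,interpolation=cv2.INTER_CUBIC))
E
```

```text
t 8.45 p [0.4921 0.0837 0.1428] x-yaw 95.82 zdown [-0.003 -0.001 -1.   ] F [ 0.83  0.75 -0.03] w 0.004 J [-0.4   0.33  0.16  1.99 -0.07  0.84  1.47]
shift mm [ -1.15 181.8   22.25] units [-0.0077  1.212   0.1483] turn units [-0.0062  0.0005  0.039 ]
```

View pics/side3.png

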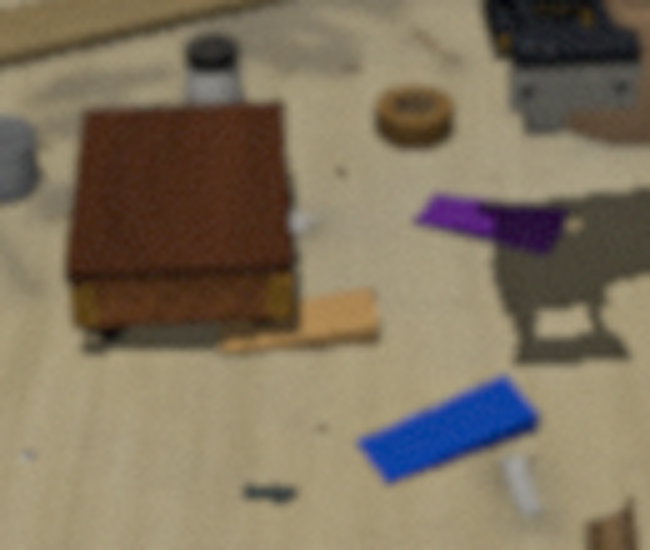

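View pics/top3.png

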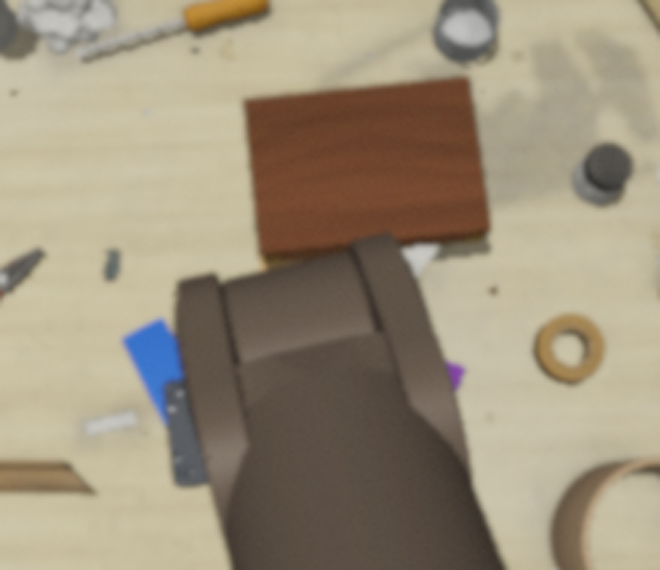

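The wedge sits under the near-left foot (side crop: tip corner at 222,345, thick end at 378,315) and the box looks level and unshifted. Now the check press.

{"api": "play_rows", "payload": {"rows": [[0,0.25,0,0,0,0.015,1],[0,0.3,0,0,0,0.015,1],[0,0.3,0,0,0,0,1],[0,0.25,0.05,0,0,0,1],[0,0.05,0.05,0,0,0,1]]}}

```text
clock: 9.05
position: [0.6682, 0.1004, 0.1218]
ee_rot: [-2.121, -2.315, 0.002]
force: [-0.4, 0.6, 0.3]
width: 0.006
```

```bash
python3 go.py 0.673 0.101 0.08 94.7
```

```text
t 9.05 p [0.6682 0.1004 0.1218] x-yaw 95.02 zdown [-0.002  0.    -1.   ] F [-0.44  0.61  0.3 ] w 0.006 J [-0.33  0.61  0.17  1.56 -0.12  0.98  1.53]
shift mm [ 0.18  4.94 41.82] units [0.0012 0.0329 0.2788] turn units [-0.004  -0.0011  0.0112]
```

{"api": "play_rows", "payload": {"rows": [[0,0.01,0.12,0,0,0.01,1],[0,0.01,0.1,0,0,0,1],[0,0,0.04,0,0,0,1],[0,0,0.01,0,0,0,1]]}}

```text
clock: 9.45
position: [0.6702, 0.1, 0.0736]
ee_rot: [-2.126, -2.308, 0.009]
force: [-0.2, 0.9, -0.3]
width: 0.005
```

```bash
python3 go.py 0.673 0.101 0.073 94.7
```

```text
t 9.45 p [0.6702 0.1    0.0736] x-yaw 94.71 zdown [-0.007 -0.001 -1.   ] F [-0.23  0.92 -0.28] w 0.005 J [-0.33  0.67  0.16  1.59 -0.13  0.9   1.53]
shift mm [0.75 2.91 0.56] units [0.005  0.0194 0.0037] turn units [-0.0138  0.0013  0.0002]
```

{"api": "play_rows", "payload": {"rows": [[0,0.005,0.008,-0.01,0,0,1]]}}

```text
clock: 9.55
position: [0.6705, 0.1, 0.0722]
ee_rot: [-2.128, -2.31, 0.003]
force: [0.9, 0.0, 0.7]
width: 0.006
```

{"api": "play_rows", "payload": {"rows": [[0,0,0.012,0,0,0,1]]}}

```text
clock: 9.65
position: [0.6705, 0.1001, 0.0717]
ee_rot: [-2.128, -2.311, 0.002]
force: [-5.8, -0.3, 16.7]
width: 0.006
```

{"api": "play_rows", "payload": {"rows": [[0,0,0.012,0,0,0,1]]}}

```text
clock: 9.75
position: [0.6705, 0.1001, 0.0718]
ee_rot: [-2.128, -2.311, 0.0]
force: [-6.5, -0.7, 12.9]
width: 0.008
```

{"api": "play_rows", "payload": {"rows": [[0,0,0.012,0,0,0,1]]}}

```text
clock: 9.85
position: [0.6705, 0.1001, 0.0719]
ee_rot: [2.128, 2.311, 0.002]
force: [-4.4, 0.1, 8.1]
width: 0.005
```

{"api": "play_rows", "payload": {"rows": [[0,0,0.014,0,0,0,1],[0,0,0.014,0,0,0,1]]}}

```text
clock: 10.05
position: [0.6705, 0.1001, 0.0718]
ee_rot: [2.127, 2.31, 0.006]
force: [-5.7, -1.5, 10.3]
width: 0.005
```

{"api": "play_rows", "payload": {"rows": [[0,0,0.014,0,0,0,1],[0,0,0.014,0,0,0,1]]}}

```text
clock: 10.25
position: [0.6705, 0.1001, 0.0718]
ee_rot: [2.126, 2.309, 0.01]
force: [-3.3, -0.5, 10.4]
width: 0.005
```

The corner gave less than 1 mm (z stayed at 71.8 mm) under 8 to 17 N for 0.6 s. Going clear.

{"api": "play_rows", "payload": {"rows": [[0,0,-0.03,0,0,0,1],[0,0,-0.15,0,0,0,1],[0,0,-0.3,0,0,0,1],[0,0,-0.3,0,0,0,1],[0,0,-0.3,0,0,0,1]]}}

```text
clock: 10.75
position: [0.6657, 0.0994, 0.2365]
ee_rot: [-2.127, -2.31, -0.001]
force: [1.5, -0.2, -0.2]
width: 0.006
```

{"api": "play_rows", "payload": {"rows": [[0.2,-0.2,-0.1,0,0,0,1],[0.2,-0.24,0,0,0,0,1],[0.2,-0.24,0,0,0,0,1],[0.2,-0.24,0,0,0,0,1],[0.15,-0.2,0,0,0,0,1]]}}

```text
clock: 11.25
position: [0.4901, 0.2277, 0.2637]
ee_rot: [2.13, 2.291, 0.034]
force: [0.3, -0.3, -0.3]
width: 0.006
```

{"api": "play_rows", "payload": {"rows": [[0.2,-0.2,0,0,0,0,1],[0.1,-0.1,0,0,0,0,1],[0,0,0,0,0,0,1]]}}

```text
clock: 11.55
position: [0.4351, 0.2747, 0.2661]
ee_rot: [2.121, 2.301, 0.044]
force: [0.5, 0.3, -0.4]
width: 0.005
```

```bash
python3 go.py
python3 - <<'E'
from h import *
t=get_image("top");cv2.imwrite("pics/top4r.png",t);cv2.imwrite("pics/top4.png",cv2.resize(t[80:270,130:380],None,fx=3.1,fy=3.1,interpolation=cv2.INTER_CUBIC))
s=get_image("side");cv2.imwrite("pics/side4r.png",s);a=cv2.imread("pics/side0.png")
cv2.imwrite("pics/side4.png",np.vstack([cv2.resize(q[170:230,170:300],None,fx=5,fy=5,interpolation=cv2.INTER_CUBIC) for q in(a,s)])[:600])
E
```

```text
t 11.55 p [0.4351 0.2747 0.2661] x-yaw 94.65 zdown [ 0.028  0.013 -1.   ] F [ 0.54  0.29 -0.44] w 0.005 J [-0.75  0.2   0.09  1.81 -0.01  1.1   1.  ]
```

View pics/top4.png

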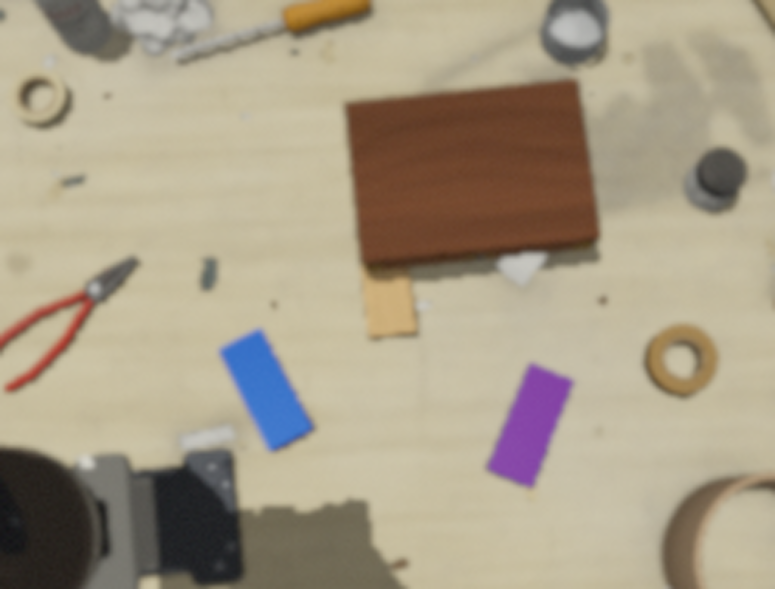

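View pics/side4.png

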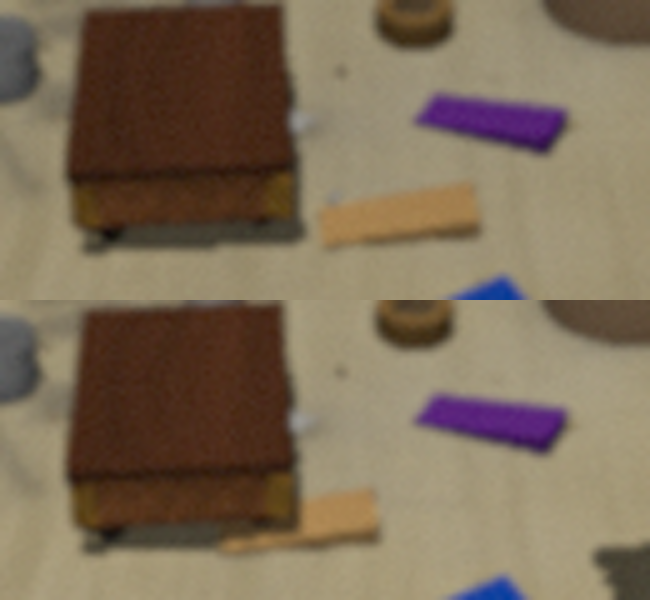

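Before and after, the box lies on the same pixels, level. The wedge stands under the near-left corner (top crop: thick end at 392,337), everything else is unmoved and the arm is clear at z = 0.27 m. Handing in.

```bash
python3 -c "from cell import *;print(sign_off())"
```

```text
the job is handed in; nothing more can be done
None
```

The wedge is under the short near-left foot, and the box no longer rocks. I handed the job in at about 11.7 s of the 64 s allowed.

- **First press:** the corner dipped about 6 mm, the lid going from 72 mm to 65.7 mm. It went down under about 2 N once the fingertips followed its swing; earlier, while they stuck, the reading had reached 9 N. It then stopped on the bench.
- **Wedge push:** I slid the plain wooden wedge about 68 mm along the bench by its thick end. The push stayed under 2 N until the foot bore on it, then rose to about 6 N over roughly 1 mm more travel, and I stopped there.
- **Check press:** with 8 to 17 N held for about 0.6 s, the lid stayed at 71.7 to 71.9 mm, so it did not give.
- **Final pictures:** the box is level and on the same pixels as before. The other things in view are unmoved, and the arm is clear at z = 0.27 m.

No check failed. The lid measured 2 to 4 mm smaller in the picture than its stated size, and the second press landed about 2.5 mm nearer the robot than my target.

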